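# Lock a link arm on its stud with a linchpin

### The job

Pick up the brass linchpin by its red grip, feel its shank into the cross hole of the square-cut steel stud that holds the blue link arm, and push it gently fully home, its ring still standing open. Then let go and swing the sprung ring over the top of the stud until it snaps down around it past the pin's end. Never force the pin against the stud or bracket, and leave the other things on the bench where they are.

Things in the scene. Friction and masses are not known exactly. Their poses are not given: they have to be found in the camera images.
- bracket: Fixed grey bracket (base plate 130 x 120 x 12 mm). Origin on the bench below the middle of the blue link arm's round eye (76 mm across, flat top 40 mm above the bench); z up; x is the direction in which the linchpin is pushed in. The arm (46 mm wide) runs off to x = +150 mm. A square-cut steel stud rises through a slot in the eye.
- stud_slot (a point): Middle of the slot, on top of the eye (bracket x = 0, y = 0, z = 40 mm). The stud (26 mm along x, 34 mm along y, its top 33.5 mm above this point) is clamped immovably somewhere along the slot: its middle lies anywhere from 9 mm to the one side to 9 mm to the other side in y. The offset differs each time and is NOT in any reported pose: find it by feel or sight.
- hole_nominal (a point): Mouth of the stud's cross hole if the stud stood in mid-slot: on its near face, x = -13, y = 0, z = 59.5 mm in the bracket's frame, axes as the bracket's. The true mouth is up to 9 mm to either side along y. The hole is round, 12.5 mm, not chamfered, and runs through along x (26 mm).
- linchpin: The linchpin with its ring, about 0.2 kg, lying on its flat underside on the bench. Origin on the underside right below pin_shoulder; x along the shank to its tip, z up. Fully home in the stud, the underside hovers about 1.5 mm above the link arm's eye, which keeps the pin from rolling over.
- pin_grip (a point): Centre, half-way up (18 mm above the underside), of the linchpin's upright red grip: 28 mm long (x), 16 mm wide (y), 36 mm tall (z); pinch it across y from above. Axes as the linchpin's. The open ring stands 28 mm or more ahead of it (22 mm at its top) and reaches 70 mm above the underside.
- pin_shoulder (a point): Point on the shank's axis at the shoulder, 36 mm ahead (+x) of pin_grip and level with it; axes as the linchpin's. In front: brass shank, 11 mm thick, 38 mm long, the last 4 mm tapered to 9 mm at the blunt tip. Behind: steel collar, 16 mm long, 20 mm wide, 28 mm tall. Fully home, the shoulder bears on the stud's near face, the tip 12 mm out of the far face.
- ring (a joint): Ring angle (rad). Hinge along the pin's y, on the shank's axis, 8 mm behind the shoulder. A loop of 5 mm bar, 51 mm wide, with a 26 mm cross bar 50 mm from the hinge. 0: open, upright, leaning 0.13 back to the grip. 1.70: shut, flat forward, cross bar 4 mm past the tip. Sprung open below 0.9, snaps shut above; about 3 N at the cross bar, pushed forward, then down its arc.
- file: Bystander: hand file, wooden handle, 340 mm long; origin at its underside. Leave it alone.
- screwdriver: Bystander: screwdriver with a blue handle; origin at its underside. Leave it alone.
- wrench: Bystander: steel wrench; origin at its underside. Leave it alone.
- plain_pin: Bystander: plain steel headed pin, 88 mm long, no ring (not the one to use); origin at its underside. Leave it alone.
- leather_grip: Bystander: orange grip sleeve, 140 x 45 x 30 mm; origin at its underside. Leave it alone.
- washer: Bystander: steel washer, 36 mm across; origin at its underside. Leave it alone.
- oil_can: Bystander: green can, 60 mm across, 120 mm tall; origin at its underside. Leave it alone.
There are look-alikes about, which are no part of the job. Of the things that look like the linchpin, take the one that is nearest to the robot's base at the start.

How it is judged (in metres and radians):
On the way, in this order (a step that is already met when the one before it is completed fails the run):
1. the linchpin is fully home in the stud's cross hole (shoulder within about 3 mm of the stud) with its ring still open (x of pin_shoulder in the frame of bracket between -0.016 and -0.01 m and y of pin_shoulder in the frame of bracket between -0.012 and 0.012 m and z of pin_shoulder in the frame of bracket between 0.055 and 0.064 m and angle between the x axis of pin_shoulder and the x axis of bracket, either way round below 0.12 rad and value of joint ring below 0.5 rad), for 0.2 s.
2. the ring is swung over the stud and snapped shut, the pin still home (x of pin_shoulder in the frame of bracket between -0.016 and -0.01 m and y of pin_shoulder in the frame of bracket between -0.012 and 0.012 m and z of pin_shoulder in the frame of bracket between 0.055 and 0.064 m and angle between the x axis of pin_shoulder and the x axis of bracket, either way round below 0.12 rad and value of joint ring above 1.6 rad), for 0.2 s.
At the end, for the whole second after the job is handed in: The linchpin's shank is through the stud's cross hole along the bracket's x within 0.12 rad, shoulder no more than 3 mm from the stud's near face, its ring shut (above 1.6 rad) around the stud, and the pin at rest and let go (all of step 2 and linear speed of linchpin below 0.02 m/s); the robot touches nothing.
It fails at once if the linchpin is pressed on the bracket, its arm or its stud with more than 25 N (contact force between linchpin and bracket above 25 N).
It fails at once if a bystander is shifted by more than 30 mm (distance of any of file, screwdriver, wrench, plain_pin, leather_grip, washer, oil_can from where it was at the start of the episode above 0.03 m).
It also fails if it takes over 72 s, if anything falls off the work surface, if the arm or the gripper's body presses on something with over 40 N, if the wrist force passes 120 N, or if a joint passes its speed limit or range.

### The arm

A 6-joint arm with a two-finger parallel gripper is mounted at the origin on the work surface. World frame = base frame: x ahead of the robot, y to its left, z up, the work surface at z = 0. Lengths are in mm, angles in rad, forces in N, time in s.
With the tool pointing down it reaches from about 350 to 975 mm from the base axis. Payload 7.1 kg.
Tool frame: the origin (TCP) lies at the very end of the fingers, on their centre line; the grasp point (between the pads) lies ctrl.hold_point_z behind it (ctrl.hold_point_z is the distance from the TCP to the grasp point, in mm); z points along the fingers, y is the line along which they close (so a half turn about z gives the same grasp; the last joint's range is limited). The gripper opens to 88 mm and grips with 3 to 60 N. Pads are 20 mm wide; open, the fingers measure 115 mm over their backs; the gripper's body (75 mm by 178 mm) begins 61 mm behind the grasp point.
Start: joints at [1.121, 0.423, 1.63, -0, 1.089, -0.019], TCP at [260.966, 567.892, 193.675] pointing down, gripper open.
Joint ranges: [-3, 3], [-0.9, 2.11], [0.09, 2.58], [-1.31, 4.45], [0.11, 2.69], [-2.54, 2.54]. Speed limits (rad/s): [2.39, 2.39, 3.01, 3.14, 3.14, 3.14].

### API

Orientations are given as a rotation vector (axis times angle).
In Python, from workcell import ctrl gives the robot as it stands. The module is installed in compiled form; this text tells all that it offers.
- The arm moves only by the shell command python3 -m creep 'ROWS'. ROWS is JSON, a list of rows, each an object with "translation": the shift along the tool's x, y, z in mm, a list of three; "angular": the turn, a rotation vector about the tool's x, y, z in rad, a list of three; "jaw": the opening, from 0 (shut) to 1 (fully open). A call has exactly 8 rows; each row is the pose to reach, as a shift and turn from the pose commanded when the call began, along the tool's axes at that moment; what a row does not reach only later rows make up. A row lasts 1/8 s, in which the tool goes at most 62.5 mm and 10.7 degrees, less where a joint would pass 70% of its speed; a pose out of reach is approached as far as the arm can. A call with a gripper value outside its range is refused whole. The fingers move at their own pace and stop on an object; the grip force is fixed at half the most. Time passes only in rows, so rows that repeat a pose let the fingers close, or fill a call up. It gives the time, the measured TCP pose, the force, the opening and the grip force at its end, in the units of the state.
- ctrl.get_obs(): the state, without advancing time (a new reading comes with each control period).
- ctrl.get_image(name): name is "side" or "top"; returns the picture (384x512x3 uint8, red, green, blue); there is no depth.
- ctrl.camera_info(name): a dict with "camera_matrix" (3x3 intrinsics, pixels), "world_from_camera" (4x4, takes a point from camera to world coordinates). Camera axes: x right, y up, looking along -z (the intrinsics and any distortion apply to the point x, -y, -z); pixel columns grow to the right and rows downward; lengths in mm; the calibration is good to about 2 mm. A picture is of the moment at which its call begins. camera_info takes no time and is no camera call.
- ctrl.close_job(): hands the job in; it is judged then, once.
Trained networks look in the newest picture that a camera, given by its name, has taken for a name from the list of things; names that differ only in an ending like _2 or _b are one class to them, and where a whole thing is asked for, a point or a joint stands for the part that bears it (a point fixed in the world has none). Each returns a list of dicts, best first, with "score" (0 to 1); they miss things now and then, are a little off and sometimes report something else, mostly with a low value. They report only what shows in the picture. A call takes as long as a camera call. They do not tell look-alikes from the thing itself.
- ctrl.look_for(camera, label): "rect" ([left, top, right, bottom] in pixels, round what is visible of it).
The state is a dict: "t": time; "qpos": joint angles; "qvel": joint speeds; "joint_torque": joint torques, N m; "ee_pos": TCP position; "orientation": TCP orientation; "ft_force": force on the tool from outside, world axes, zero at the start; "moment": the same for the moment, N m; "width": finger opening in mm; "grasp_force": force on a finger pad.
Only numpy, scipy, OpenCV 4.12 (cv2) and the standard library are available. Lean on these libraries where they do the work, as an engineer would, in place of code of your own. Each camera call takes 0.05 s, during which the arm holds its last target. There are 200 camera calls.

## Working session

There is one attempt and no reset: what is moved stays moved. The work goes in short steps, Python scripts to look and compute and a shell command to move; the robot and the scene stay as the last step left them, time stands still between calls to the robot, and variables do not carry over. Pictures are saved under pics/ and viewed, at most 10 in all, crops included, and the job is handed in when it is done.

```bash
mkdir -p pics; cat > h.py <<'E'
from workcell import ctrl
import numpy as np, cv2
from scipy.spatial.transform import Rotation as R
def ray(cam,u,v):
    i=ctrl.camera_info(cam);K=np.array(i["camera_matrix"]);T=np.array(i["world_from_camera"])
    d=np.linalg.inv(K)@[u,v,1]; return T[:3,3],T[:3,:3]@[d[0],-d[1],-d[2]]
def atz(cam,u,v,z):
    o,d=ray(cam,u,v); return o+d*(z-o[2])/d[2]
def proj(cam,p):
    i=ctrl.camera_info(cam);K=np.array(i["camera_matrix"]);T=np.linalg.inv(np.array(i["world_from_camera"]))
    c=T[:3,:3]@np.array(p)+T[:3,3]; q=K@[c[0],-c[1],-c[2]]; return q[:2]/q[2]
E
python3 - <<'E'
from h import *
np.set_printoptions(precision=1,suppress=True)
for c in("top","side"):
    im=ctrl.get_image(c);cv2.imwrite(f"pics/{c}0.png",im[:,:,::-1])
    i=ctrl.camera_info(c);print(c,i)
    for n in("linchpin","bracket","pin_grip"):
        for r in ctrl.look_for(c,n):
            b=r["rect"];print(n,np.round(b),round(r["score"],2),atz(c,(b[0]+b[2])/2,(b[1]+b[3])/2,20))
o=ctrl.get_obs();print(o["ee_pos"],o["orientation"],ctrl.hold_point_z)
E
```

```text
top {'camera_matrix': array([[470.2,   0. , 254.9],
       [  0. , 470.2, 195.6],
       [  0. ,   0. ,   1. ]]), 'world_from_camera': array([[  -0. ,    1. ,   -0.1,  432.4],
       [  -1. ,   -0. ,    0. ,  -38.7],
       [   0. ,    0.1,    1. , 1308.8],
       [   0. ,    0. ,    0. ,    1. ]])}
linchpin [366. 152. 394. 169.] 0.81 [ 701.4 -394.7   20. ]
linchpin [310. 207. 326. 242.] 0.69 [ 522.6 -218.4   20. ]
linchpin [310. 166. 343. 183.] 0.68 [ 662.2 -243.    20. ]
linchpin [286. 119. 314. 132.] 0.63 [ 802.1 -172.4   20. ]
bracket [185. 138. 234. 214.] 0.97 [659.   82.5  20. ]
pin_grip [310. 162. 343. 184.] 0.78 [ 666.9 -245.1   20. ]
pin_grip [310. 209. 330. 241.] 0.64 [ 521.5 -221.6   20. ]
pin_grip [286. 119. 317. 137.] 0.51 [ 796.  -175.7   20. ]
side {'camera_matrix': array([[427.9,   0. , 259.4],
       [  0. , 427.9, 195.6],
       [  0. ,   0. ,   1. ]]), 'world_from_camera': array([[   0.7,    0.5,   -0.6, -136.7],
       [  -0.7,    0.4,   -0.5, -721.8],
       [  -0. ,    0.8,    0.6,  920. ],
       [   0. ,    0. ,    0. ,    1. ]])}
linchpin [276. 235. 300. 261.] 0.7 [ 527.5 -225.3   20. ]
linchpin [309. 214. 337. 234.] 0.61 [ 673.7 -242.9   20. ]
linchpin [317. 186. 340. 200.] 0.55 [ 803.2 -171.7   20. ]
linchpin [353. 226. 391. 251.] 0.53 [ 717.6 -384.4   20. ]
bracket [208. 163. 267. 211.] 0.78 [631.6  75.1  20. ]
pin_grip [275. 240. 302. 260.] 0.69 [ 523.1 -230.6   20. ]
pin_grip [356. 229. 387. 251.] 0.69 [ 711.3 -387.2   20. ]
pin_grip [319. 186. 334. 202.] 0.65 [ 795.4 -169.6   20. ]
pin_grip [309. 212. 338. 237.] 0.59 [ 671.4 -245.8   20. ]
[260.9 567.8 193.5] [-0.7 -3.1  0. ] 18.700000000000003
```

View pics/top0.png

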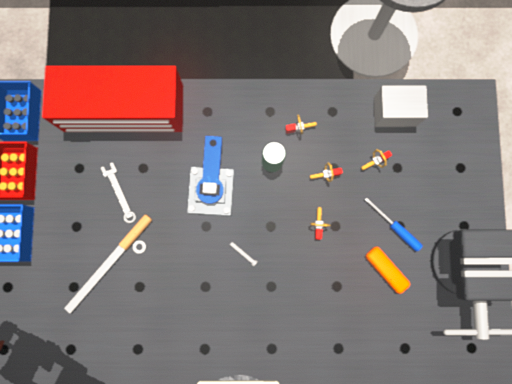

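View pics/side0.png

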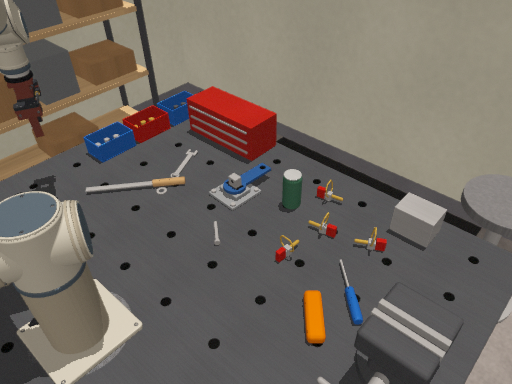

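The top view shows four linchpins. The nearest to the base is at about pixel (319,224), with its red grip near (319,236) and its tip pointing up (+x). The bracket is at (210,190), with its arm also running up the picture.

```bash
python3 - <<'E'
from h import *
np.set_printoptions(precision=1,suppress=True)
t=cv2.imread("pics/top0.png");s=cv2.imread("pics/side0.png")
f=lambda im,x,y,w,h:cv2.resize(im[y:y+h,x:x+w],(400,300),interpolation=cv2.INTER_CUBIC)
cv2.imwrite("pics/c1.png",np.vstack([np.hstack([f(t,290,200,60,45),f(t,170,130,80,90)[:, :]]),np.hstack([f(s,264,226,52,39),f(s,204,160,68,51)])]))
def seg(im,box,lo,hi):
    x,y,w,h=box;m=cv2.inRange(cv2.cvtColor(im[y:y+h,x:x+w],cv2.COLOR_BGR2HSV),lo,hi)
    v,u=np.nonzero(m);p=np.c_[u+x,v+y].astype(float);c=p.mean(0);_,S,V=np.linalg.svd(p-c);return len(p),c,V[0],S,p.min(0),p.max(0)
for n,im,box in(("top",t,(300,200,40,45)),("side",s,(268,228,40,36))):
    for nm,lo,hi,z in(("red",(0,150,60),(8,255,255),18),("red2",(172,150,60),(180,255,255),18),("brass",(15,110,60),(32,255,255),18)):
        try:
            r=seg(im,box,lo,hi);print(n,nm,*r,atz(n,*r[1],z))
        except Exception as e:print(n,nm,e)
r=seg(t,(180,125,60,95),(95,150,50),(125,255,255));print("blue",*r)
for q in(r[1]-r[2]*30,r[1]+r[2]*30):print(atz("top",*q,40))
print("cams",ctrl.camera_info("top")["world_from_camera"][:3,3],proj("top",[520,-220,18]))
E
```

```text
top red 72 [318.1 233.8] [-0.1  1. ] [24.9 17. ] [315. 229.] [322. 239.] [ 497.1 -217.2   18. ]
top red2 zero-size array to reduction operation minimum which has no identity
top brass 101 [319.4 217.6] [0.1 1. ] [64.  37.8] [311. 207.] [329. 226.] [ 541.6 -221.7   18. ]
side red 117 [280.4 253.9] [-0.3  0.9] [41.1 27.1] [276. 247.] [285. 261.] [ 498.5 -221.3   18. ]
side red2 1 [279. 257.] [1. 0.] [0.] [279. 257.] [279. 257.] [ 487.1 -225.8   18. ]
side brass 94 [289.3 242.1] [0.9 0.5] [58.9 31.1] [280. 235.] [298. 251.] [ 550.  -211.8   18. ]
blue 789 [211.2 166.9] [-0.1  1. ] [513.2 145.2] [197. 136.] [221. 202.]
[764.1  69.7  40. ]
[597.3  80.9  40. ]
cams [ 432.4  -38.7 1308.8] [318.9 225.5]<stdin>:8: RuntimeWarning: Mean of empty slice.
  ret = um.true_divide(
```

View pics/c1.png

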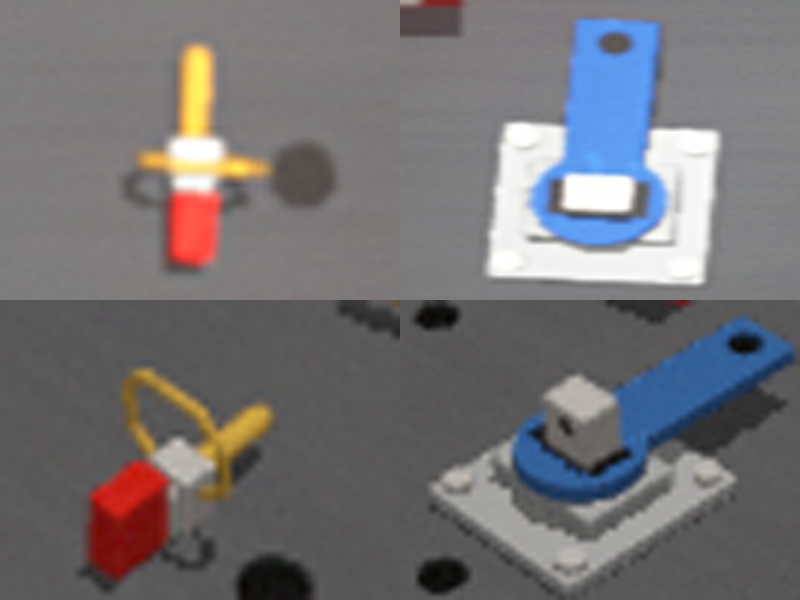

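The crop shows the upright ring, the grip at px (319,234), the tip at (319.7,206.8), the stud top at (209.6,188.2) and the eye centre near (209.8,189.4). The stud hole shows in its near face.

```bash
python3 - <<'E'
from h import *
np.set_printoptions(precision=1,suppress=True)
TL=lambda x,y:(290+x/6.6667,200+y/6.6667)
TR=lambda x,y:(170+(x-400)/5,130+y/3.3333)
BL=lambda x,y:(264+x/7.692,226+(y-300)/7.692)
BR=lambda x,y:(204+(x-400)/5.882,160+(y-300)/5.882)
g=atz("top",*TL(193.5,227),36);tip=atz("top",*TL(198,45),18);print("grip",g,"tip",tip,np.linalg.norm((tip-g)[:2]),np.arctan2(*(tip-g)[1::-1]))
print("side grip top",atz("side",*BL(130,490),36),"side tip",atz("side",*BL(265,408),20))
C=[atz("top",*TR(*p),12) for p in((505,123),(720,131),(703,283),(487,277))];C=np.array(C);print("plate",C,C.mean(0))
v=C[0]-C[3]+C[1]-C[2];print("yaw plate",np.arctan2(v[1],v[0]))
st=np.array([atz("top",*TR(*p),73.5) for p in((563,175),(635,177),(634,214),(562,211))]);print("stud",st,st.mean(0))
e=atz("top",209.8,189.4,40);print("eye",e);a=atz("top",*TR(617,20),40);print("armend",a,np.arctan2(*(a-e)[1::-1]),np.linalg.norm(a-e))
ss=np.array([atz("side",*BR(*p),73.5) for p in((541,401),(575,374),(620,390),(586,420))]);print("side stud",ss,ss.mean(0))
# hole: plane x ~ stud near face, side cam
o,d=ray("side",*BR(565,426));k=(59.5-o[2])/d[2];print("hole side z59.5",o+k*d)
o_=ctrl.get_obs();print(R.from_rotvec(o_["orientation"]).as_matrix())
E
```

```text
grip [ 495.6 -217.2   36. ] tip [ 571.7 -223.2   18. ] 76.36064128943859 -0.07866966961009418
side grip top [ 495.8 -224.9   36. ] side tip [ 572.4 -227.8   20. ]
plate [[685.8 134.4  12. ]
 [678.6  13.9  12. ]
 [550.4  23.   12. ]
 [555.8 142.5  12. ]] [617.6  78.5  12. ]
yaw plate -0.06654374235041371
stud [[631.5  94.8  73.5]
 [629.8  56.5  73.5]
 [600.   56.8  73.5]
 [602.5  95.   73.5]] [615.9  75.8  73.5]
eye [617.8  78.6  40. ]
armend [767.1  70.   40. ] -0.05757439202489193 149.54558819683982
side stud [[601.4  84.2  73.5]
 [631.1  87.2  73.5]
 [636.9  58.3  73.5]
 [605.6  53.9  73.5]] [618.8  70.9  73.5]
hole side z59.5 [606.5  71.7  59.5]
[[-0.9  0.4 -0. ]
 [ 0.4  0.9 -0. ]
 [-0.  -0.  -1. ]]
```

```bash
cat >> h.py <<'E'
def go(p,yaw):
    "shift+turn in tool axes to TCP p, tool x = -(cos yaw,sin yaw)"
    o=ctrl.get_obs();A=R.from_rotvec(o["orientation"]).as_matrix()
    x=-np.array([np.cos(yaw),np.sin(yaw),0]);z=np.array([0,0,-1.]);B=np.c_[x,np.cross(z,x),z]
    print("shift",np.round(A.T@(np.array(p)-o["ee_pos"]),1),"turn",np.round(R.from_matrix(A.T@B).as_rotvec(),3))
E
python3 -c "
from h import *
go([496,-219,110],-0.075)"
```

```text
shift [-542.1 -616.7   83.7] turn [-0.    -0.    -0.356]
```

```bash
python3 -m creep '[{"translation":[-40,-45,0],"angular":[0,0,-0.05],"jaw":0.6},{"translation":[-80,-90,0],"angular":[0,0,-0.1],"jaw":0.6},{"translation":[-120,-135,0],"angular":[0,0,-0.15],"jaw":0.6},{"translation":[-160,-180,0],"angular":[0,0,-0.2],"jaw":0.6},{"translation":[-200,-225,0],"angular":[0,0,-0.25],"jaw":0.6},{"translation":[-240,-270,0],"angular":[0,0,-0.3],"jaw":0.6},{"translation":[-280,-315,0],"angular":[0,0,-0.356],"jaw":0.6},{"translation":[-320,-360,0],"angular":[0,0,-0.356],"jaw":0.6}]'; python3 -c "
from h import *
go([496,-219,110],-0.075)"
```

```text
t: 1.4
ee_pos: [402.0, 105.4, 194.1]
orientation: [0.116, 3.138, 0.001]
ft_force: [0.6, -0.3, 0.1]
width: 52.3
grasp_force: 0.0
shift [-117.6 -316.6   84.1] turn [0.    0.001 0.001]
```

```bash
python3 -m creep '[{"translation":[-20,-53,10],"angular":[0,0,0],"jaw":0.6},{"translation":[-40,-106,25],"angular":[0,0,0],"jaw":0.6},{"translation":[-60,-159,40],"angular":[0,0,0],"jaw":0.6},{"translation":[-80,-212,55],"angular":[0,0,0],"jaw":0.6},{"translation":[-100,-265,70],"angular":[0,0,0],"jaw":0.6},{"translation":[-117.6,-316.6,84],"angular":[0,0,0],"jaw":0.6},{"translation":[-117.6,-316.6,84],"angular":[0,0,0],"jaw":0.6},{"translation":[-117.6,-316.6,84],"angular":[0,0,0],"jaw":0.6}]'; python3 - <<'E'
from h import *
for c in("top","side"):
    im=ctrl.get_image(c)[:,:,::-1];cv2.imwrite(f"pics/{c}1.png",im)
t=cv2.imread("pics/top1.png");s=cv2.imread("pics/side1.png")
f=lambda im,x,y,w,h:cv2.resize(im[y:y+h,x:x+w],(400,300),interpolation=cv2.INTER_CUBIC)
cv2.imwrite("pics/c2.png",np.hstack([f(t,280,190,80,60),f(s,240,205,80,60)]))
o=ctrl.get_obs();p=o["ee_pos"];print(p,o["width"],proj("side",p),proj("top",p))
go([496,-219,3.5],-0.075)
E
```

```text
t: 2.4
ee_pos: [494.4, -217.0, 109.5]
orientation: [-0.119, -3.138, -0.001]
ft_force: [-0.3, 0.3, 0.2]
width: 53.1
grasp_force: 0.0
[ 494.75214059 -216.25888353  109.99276933] 52.48629460228811 [278.7638052 230.4807275] [322.6983682  232.91041181]
shift [ -1.5  -2.7 106.5] turn [ 0.    -0.     0.001]
```

View pics/c2.png

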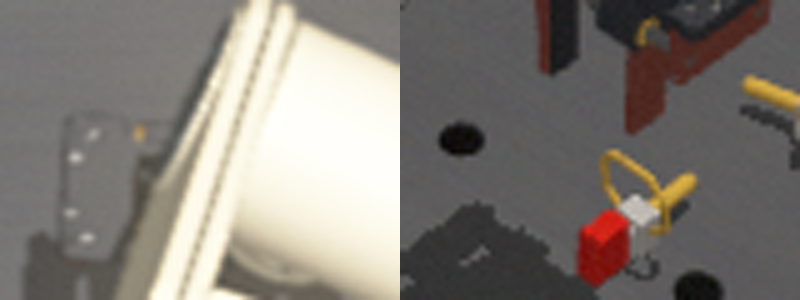

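```bash
python3 - <<'E'
from h import *
p=np.array([495.5,-216.5,110])
for y in(-44,-26,26,44):
  for x in(-10,10):
    u=proj("side",p+[x,y,0]);print(x,y,np.round([400+(u[0]-240)*5,(u[1]-205)*5]))
E
```

```text
-10 -44 [648. 177.]
10 -44 [672. 156.]
-10 -26 [621. 160.]
10 -26 [645. 140.]
-10 26 [546. 114.]
10 26 [570.  95.]
-10 44 [521.  99.]
10 44 [545.  79.]
```

```bash
python3 -m creep '[{"translation":[0,0,15],"angular":[0,0,0],"jaw":0.6},{"translation":[-0.5,-2,30],"angular":[0,0,0],"jaw":0.6},{"translation":[-0.5,-2,45],"angular":[0,0,0],"jaw":0.6},{"translation":[-0.5,-2,56],"angular":[0,0,0],"jaw":0.6},{"translation":[-0.5,-2,63],"angular":[0,0,0],"jaw":0.6},{"translation":[-0.5,-2,65],"angular":[0,0,0],"jaw":0.6},{"translation":[-0.5,-2,65],"angular":[0,0,0],"jaw":0.6},{"translation":[-0.5,-2,65],"angular":[0,0,0],"jaw":0.6}]'; python3 - <<'E'
from h import *
s=ctrl.get_image("side")[:,:,::-1];cv2.imwrite("pics/side2.png",s)
c=cv2.resize(s[215:275,240:320],(800,600),interpolation=cv2.INTER_CUBIC)
c=cv2.convertScaleAbs(c,alpha=1.6)
o=ctrl.get_obs();p=o["ee_pos"];print(p,o["width"])
for x,y in((-10,-26),(10,-26),(-10,26),(10,26),(0,0)):
    u=proj("side",p+np.array([x,y,0]));cv2.circle(c,(int((u[0]-240)*10),int((u[1]-215)*10)),4,(0,255,0),-1)
cv2.imwrite("pics/c3.png",c)
E
```

```text
t: 3.5
ee_pos: [495.7, -219.6, 45.1]
orientation: [0.117, 3.139, -0.001]
ft_force: [-0.9, 0.4, 0.9]
width: 52.9
grasp_force: 0.0
[ 495.65304759 -219.52336192   45.11692152] 52.52443159450029
```

View pics/c3.png

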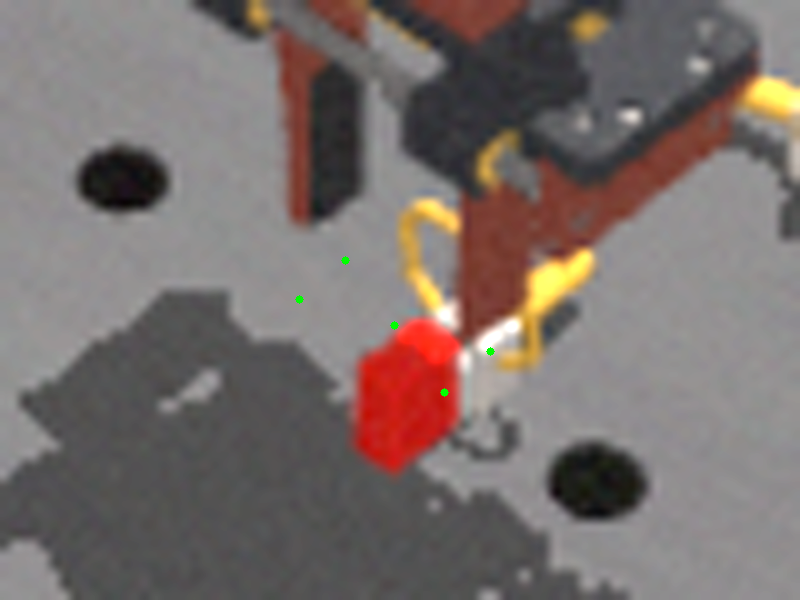

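The side crop shows the open jaws about 20 mm above the nominal TCP, probably because the finger linkage retracts. The grip top is near (425,343), between the fingers. I'll descend and watch the force.

```bash
python3 -m creep '[{"translation":[0,0,10],"angular":[0,0,0],"jaw":0.6},{"translation":[0,0,20],"angular":[0,0,0],"jaw":0.6},{"translation":[0,0,29],"angular":[0,0,0],"jaw":0.6},{"translation":[0,0,36],"angular":[0,0,0],"jaw":0.6},{"translation":[0,0,39],"angular":[0,0,0],"jaw":0.6},{"translation":[0,0,40],"angular":[0,0,0],"jaw":0.5},{"translation":[0,0,40],"angular":[0,0,0],"jaw":0.4},{"translation":[0,0,40],"angular":[0,0,0],"jaw":0.35}]'; python3 - <<'E'
from h import *
s=ctrl.get_image("side")[:,:,::-1]
c=cv2.resize(s[215:275,240:320],(800,600),interpolation=cv2.INTER_CUBIC)
c=cv2.convertScaleAbs(c,alpha=1.6)
cv2.imwrite("pics/c4.png",c)
E
```

```text
t: 4.55
ee_pos: [495.6, -219.5, 5.0]
orientation: [0.117, 3.139, -0.0]
ft_force: [-0.4, 0.0, 0.2]
width: 31.7
grasp_force: 0.0
```

View pics/c4.png

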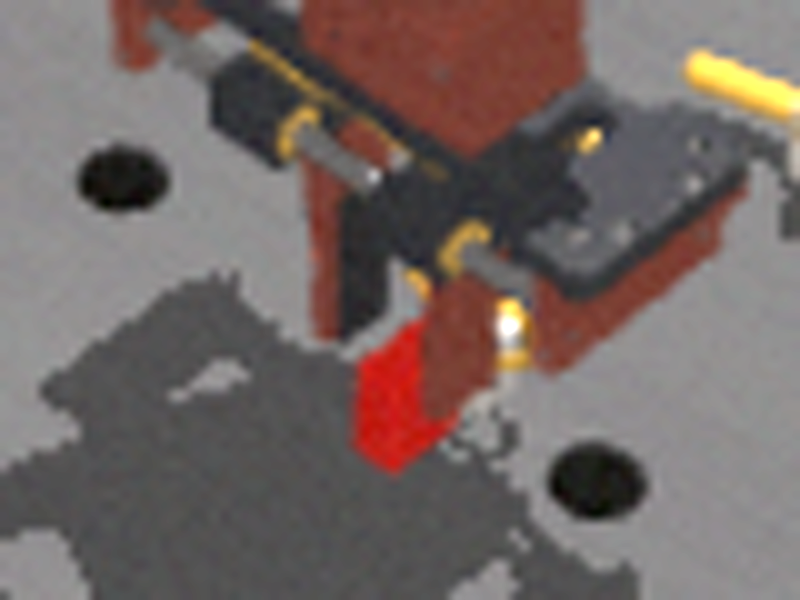

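```bash
python3 -m creep '[{"translation":[0,0,1],"angular":[0,0,0],"jaw":0.3},{"translation":[0,0,1],"angular":[0,0,0],"jaw":0.25},{"translation":[0,0,1],"angular":[0,0,0],"jaw":0.2},{"translation":[0,0,1],"angular":[0,0,0],"jaw":0.1},{"translation":[0,0,1],"angular":[0,0,0],"jaw":0.1},{"translation":[0,0,1],"angular":[0,0,0],"jaw":0.1},{"translation":[0,0,1],"angular":[0,0,0],"jaw":0.1},{"translation":[0,0,1],"angular":[0,0,0],"jaw":0.1}]'
```

```text
t: 5.6
ee_pos: [495.4, -219.4, 3.7]
orientation: [0.117, 3.139, -0.0]
ft_force: [0.7, 0.0, 0.4]
width: 15.6
grasp_force: 30.0
```

```bash
python3 -m creep '[{"translation":[0,0,-6],"angular":[0,0,0],"jaw":0.1},{"translation":[0,0,-14],"angular":[0,0,0],"jaw":0.1},{"translation":[0,0,-24],"angular":[0,0,0],"jaw":0.1},{"translation":[0,0,-34],"angular":[0,0,0],"jaw":0.1},{"translation":[0,0,-44],"angular":[0,0,0],"jaw":0.1},{"translation":[0,0,-54],"angular":[0,0,0],"jaw":0.1},{"translation":[0,0,-60],"angular":[0,0,0],"jaw":0.1},{"translation":[0,0,-60],"angular":[0,0,0],"jaw":0.1}]'; python3 - <<'E'
from h import *
go([500,81.6,65],-0.065)
E
```

```text
t: 6.6
ee_pos: [495.6, -219.5, 64.2]
orientation: [0.117, 3.139, -0.001]
ft_force: [0.9, 0.4, -1.9]
width: 15.3
grasp_force: 30.0
shift [ 18.2 300.6  -0.9] turn [-0.     0.001 -0.01 ]
```

```bash
python3 -m creep '[{"translation":[2,25,0],"angular":[0,0,0],"jaw":0.1},{"translation":[4,65,0],"angular":[0,0,0],"jaw":0.1},{"translation":[7,115,0],"angular":[0,0,-0.01],"jaw":0.1},{"translation":[10,170,0],"angular":[0,0,-0.01],"jaw":0.1},{"translation":[13,225,0],"angular":[0,0,-0.01],"jaw":0.1},{"translation":[16,270,0],"angular":[0,0,-0.01],"jaw":0.1},{"translation":[18,295,0],"angular":[0,0,-0.01],"jaw":0.1},{"translation":[18,300.5,0],"angular":[0,0,-0.01],"jaw":0.1}]'; python3 - <<'E'
from h import *
go([512,81.6,45.3],-0.065)
E
```

```text
t: 7.6
ee_pos: [499.5, 83.0, 63.4]
orientation: [-0.098, -3.14, 0.0]
ft_force: [1.0, 0.1, -2.1]
width: 15.2
grasp_force: 30.0
shift [-12.5  -0.6  18.1] turn [-0.    -0.001  0.003]
```

```bash
python3 -m creep '[{"translation":[-2,-0.6,3],"angular":[0,0,0],"jaw":0.1},{"translation":[-4,-0.6,7],"angular":[0,0,0],"jaw":0.1},{"translation":[-7,-0.6,11],"angular":[0,0,0],"jaw":0.1},{"translation":[-10,-0.6,15],"angular":[0,0,0],"jaw":0.1},{"translation":[-12,-0.6,17.5],"angular":[0,0,0],"jaw":0.1},{"translation":[-12.5,-0.6,18.3],"angular":[0,0,0],"jaw":0.1},{"translation":[-12.5,-0.6,18.3],"angular":[0,0,0],"jaw":0.1},{"translation":[-12.5,-0.6,18.3],"angular":[0,0,0],"jaw":0.1}]'; python3 - <<'E'
from h import *
np.set_printoptions(precision=1,suppress=True)
o=[ctrl.get_obs()]
s=ctrl.get_image("side")[:,:,::-1];t=ctrl.get_image("top")[:,:,::-1]
cv2.imwrite("pics/side5.png",s);cv2.imwrite("pics/top5.png",t)
o.append(ctrl.get_obs());print([q["ee_pos"] for q in o])
c=cv2.resize(s[160:205,204:264],(800,600),interpolation=cv2.INTER_CUBIC)
c=cv2.convertScaleAbs(c,alpha=1.5)
c[:200,600:]=cv2.resize(t[160:220,180:240],(200,200),interpolation=cv2.INTER_CUBIC)
cv2.imwrite("pics/c5.png",c)
E
```

```text
t: 8.6
ee_pos: [512.3, 80.3, 45.5]
orientation: [0.102, 3.14, 0.0]
ft_force: [0.7, -0.5, -1.9]
width: 15.0
grasp_force: 30.0
[array([512.3,  80.3,  45.5]), array([512.3,  80.3,  45.5])]
```

View pics/c5.png

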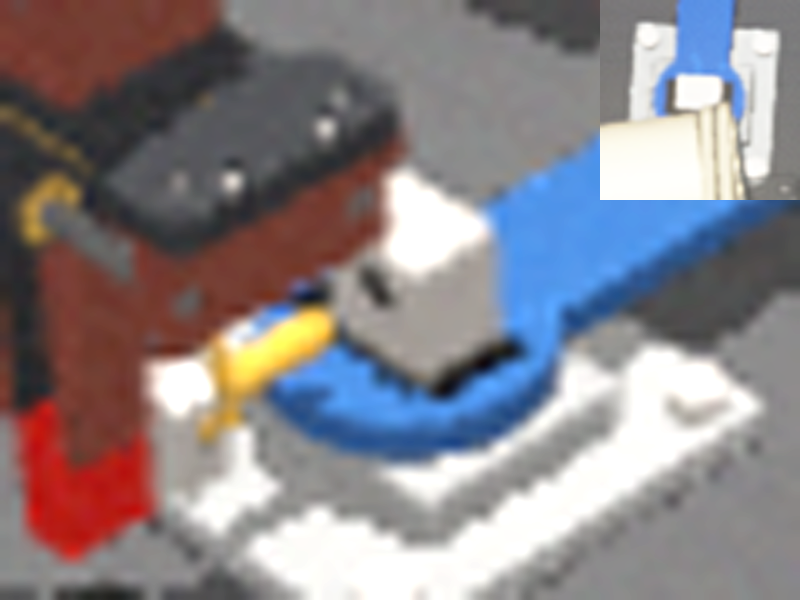

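```bash
python3 - <<'E'
from h import *
np.set_printoptions(precision=1,suppress=True)
q=lambda x,y:atz("side",204+x/13.333,160+y/13.333,59.5)
h=q(375,285);a=np.array([np.cos(-.065),np.sin(-.065),0]);n=np.array([-a[1],a[0],0])
for t in((318,322),(325,325),(332,322)):
    d=h-q(*t);print(q(*t),d,"along",d@a,"lat",d@n)
s=cv2.imread("pics/side5.png");x0,y0=212,176
hsv=cv2.cvtColor(s,cv2.COLOR_BGR2HSV)[178:200,214:234]
m=cv2.inRange(hsv,(15,100,60),(35,255,255))
for r,row in enumerate(m):print(178+r,"".join("#" if v else "." for v in row))
g=cv2.cvtColor(s,cv2.COLOR_BGR2GRAY)[176:190,226:244];print(g)
p=np.array(ctrl.get_obs()["ee_pos"]);tip=p+74*a;tip[2]=59.5;print("tip by fk",tip,(proj("side",tip)-[204,160])*13.333)
E
```

```text
[587.6  72.1  59.5] [19.2 -0.3  0. ] along 19.19680886666399 lat 0.9280264809429719
[587.9  70.   59.5] [18.9  1.8  0. ] along 18.77094559274395 lat 2.9901362869798436
[589.8  69.5  59.5] [17.   2.2  0. ] along 16.82297440986455 lat 3.3237440834970267
178 ....................
179 ....................
180 ....................
181 ....................
182 ....................
183 ............###.....
184 ...........####.....
185 ......#...#####.....
186 ......########......
187 ......######........
188 ......####..........
189 ......###...........
190 ......##............
191 .....###............
192 .....#..............
193 ....................
194 ....................
195 ....................
196 ....................
197 ....................
198 ....................
199 ....................
[[ 51  51  49  52  57  52  70 141 185 184 184 184 180 172 134  92  91  91]
 [ 50  49  51  51  50  49  77 158 184 184 187 185 183 179 143  96  93  94]
 [ 49  52  53  50  51  79 117 182 184 182 184 183 157 138 111  98  94  93]
 [ 49  50  48  53  79  97 114 160 185 183 181 153 114 111 107 101  93  92]
 [ 50  54  79 101 101  53  75 117 141 153 122 114 107 105 106 100  94  93]
 [ 69  49  56 105 107  58  44 106 109 114 107 106 103 107 107 100  92  93]
 [ 31  24  52 104 107 104  40  73 107 107 106 105 105 107 108 100  92  95]
 [110 126 114 107 106 107 100  98 106 107 106 106 107 107 104 102  93 101]
 [171 160 140  73 107 106 104 103 105 106 106 107 107 108 104 103  93  95]
 [157 141 104  52  65  88 104 106 105 105 106 106 108 104  87  69  49  80]
 [125 107  93  86  51  46  75 106 104 106 107 106 102  70  31  22  24  63]
 [ 97  97  92  94  90  85  50  64  89 104 103  69  44  23  14  57  87  93]
 [ 92  93  95  94  93  91  55  52  47  70  66  24  24  59  90  92  92  85]
 [ 59  60  67  95  94  95  92  87  56  70  39  19  59  91  95  89  75  58]]
tip by fk [586.1  75.5  59.5] [303.8 319. ]
```

The crop shows the tip at about (327,327), the hole at (377,287), and the two nearly in line with roughly 17 mm of standoff. I'll advance with a +1.5 mm lateral correction and then feel.

```bash
python3 -m creep '[{"translation":[-2,1.5,0],"angular":[0,0,0],"jaw":0.1},{"translation":[-5,1.5,0],"angular":[0,0,0],"jaw":0.1},{"translation":[-8,1.5,0],"angular":[0,0,0],"jaw":0.1},{"translation":[-10,1.5,0],"angular":[0,0,0],"jaw":0.1},{"translation":[-11,1.5,0],"angular":[0,0,0],"jaw":0.1},{"translation":[-11.5,1.5,0],"angular":[0,0,0],"jaw":0.1},{"translation":[-12,1.5,0],"angular":[0,0,0],"jaw":0.1},{"translation":[-12,1.5,0],"angular":[0,0,0],"jaw":0.1}]'
python3 -m creep '[{"translation":[-0.5,0,0],"angular":[0,0,0],"jaw":0.1},{"translation":[-1,0,0],"angular":[0,0,0],"jaw":0.1},{"translation":[-1.5,0,0],"angular":[0,0,0],"jaw":0.1},{"translation":[-2,0,0],"angular":[0,0,0],"jaw":0.1},{"translation":[-2.5,0,0],"angular":[0,0,0],"jaw":0.1},{"translation":[-3,0,0],"angular":[0,0,0],"jaw":0.1},{"translation":[-3,0,0],"angular":[0,0,0],"jaw":0.1},{"translation":[-3,0,0],"angular":[0,0,0],"jaw":0.1}]'
```

```text
t: 9.7
ee_pos: [524.3, 80.9, 45.4]
orientation: [-0.102, -3.14, 0.0]
ft_force: [-0.5, 0.1, -2.0]
width: 15.1
grasp_force: 30.0
t: 10.7
ee_pos: [527.3, 80.7, 45.4]
orientation: [-0.102, -3.14, 0.0]
ft_force: [-0.2, -0.1, -1.7]
width: 15.5
grasp_force: 30.0
```

```bash
python3 -m creep '[{"translation":[-0.3,0,0],"angular":[0,0,0],"jaw":0.1},{"translation":[-0.6,0,0],"angular":[0,0,0],"jaw":0.1},{"translation":[-0.9,0,0],"angular":[0,0,0],"jaw":0.1},{"translation":[-1.2,0,0],"angular":[0,0,0],"jaw":0.1},{"translation":[-1.5,0,0],"angular":[0,0,0],"jaw":0.1},{"translation":[-1.8,0,0],"angular":[0,0,0],"jaw":0.1},{"translation":[-2.1,0,0],"angular":[0,0,0],"jaw":0.1},{"translation":[-2.1,0,0],"angular":[0,0,0],"jaw":0.1}]'
```

```text
t: 11.7
ee_pos: [529.5, 80.6, 45.4]
orientation: [-0.102, -3.14, -0.0]
ft_force: [-0.1, 0.1, -2.0]
width: 15.2
grasp_force: 30.0
```

```bash
python3 -m creep '[{"translation":[-0.3,0,0],"angular":[0,0,0],"jaw":0.1},{"translation":[-0.6,0,0],"angular":[0,0,0],"jaw":0.1},{"translation":[-0.9,0,0],"angular":[0,0,0],"jaw":0.1},{"translation":[-1.2,0,0],"angular":[0,0,0],"jaw":0.1},{"translation":[-1.4,0,0],"angular":[0,0,0],"jaw":0.1},{"translation":[-1.5,0,0],"angular":[0,0,0],"jaw":0.1},{"translation":[-1.5,0,0],"angular":[0,0,0],"jaw":0.1},{"translation":[-1.5,0,0],"angular":[0,0,0],"jaw":0.1}]'
```

```text
t: 12.7
ee_pos: [530.9, 80.5, 45.4]
orientation: [-0.102, -3.14, -0.0]
ft_force: [-0.1, -0.4, -2.8]
width: 15.4
grasp_force: 30.0
```

```bash
python3 -m creep '[{"translation":[-0.3,0,0],"angular":[0,0,0],"jaw":0.1},{"translation":[-0.6,0,0],"angular":[0,0,0],"jaw":0.1},{"translation":[-0.9,0,0],"angular":[0,0,0],"jaw":0.1},{"translation":[-1.2,0,0],"angular":[0,0,0],"jaw":0.1},{"translation":[-1.4,0,0],"angular":[0,0,0],"jaw":0.1},{"translation":[-1.5,0,0],"angular":[0,0,0],"jaw":0.1},{"translation":[-1.5,0,0],"angular":[0,0,0],"jaw":0.1},{"translation":[-1.5,0,0],"angular":[0,0,0],"jaw":0.1}]'
```

```text
t: 13.7
ee_pos: [532.5, 80.4, 45.4]
orientation: [0.102, 3.14, 0.0]
ft_force: [-0.6, 0.3, -2.0]
width: 15.2
grasp_force: 30.0
```

```bash
python3 -m creep '[{"translation":[-0.3,0,0],"angular":[0,0,0],"jaw":0.1},{"translation":[-0.6,0,0],"angular":[0,0,0],"jaw":0.1},{"translation":[-0.9,0,0],"angular":[0,0,0],"jaw":0.1},{"translation":[-1.2,0,0],"angular":[0,0,0],"jaw":0.1},{"translation":[-1.4,0,0],"angular":[0,0,0],"jaw":0.1},{"translation":[-1.5,0,0],"angular":[0,0,0],"jaw":0.1},{"translation":[-1.5,0,0],"angular":[0,0,0],"jaw":0.1},{"translation":[-1.5,0,0],"angular":[0,0,0],"jaw":0.1}]'
```

```text
t: 14.7
ee_pos: [533.9, 80.3, 45.4]
orientation: [-0.102, -3.14, -0.0]
ft_force: [-0.5, -0.1, -1.7]
width: 15.4
grasp_force: 30.0
```

```bash
python3 -m creep '[{"translation":[-0.4,0,0],"angular":[0,0,0],"jaw":0.1},{"translation":[-0.8,0,0],"angular":[0,0,0],"jaw":0.1},{"translation":[-1.2,0,0],"angular":[0,0,0],"jaw":0.1},{"translation":[-1.6,0,0],"angular":[0,0,0],"jaw":0.1},{"translation":[-2.0,0,0],"angular":[0,0,0],"jaw":0.1},{"translation":[-2.4,0,0],"angular":[0,0,0],"jaw":0.1},{"translation":[-2.4,0,0],"angular":[0,0,0],"jaw":0.1},{"translation":[-2.4,0,0],"angular":[0,0,0],"jaw":0.1}]'; python3 - <<'E'
from h import *
s=ctrl.get_image("side")[:,:,::-1]
cv2.imwrite("pics/c6.png",cv2.convertScaleAbs(cv2.resize(s[160:205,204:264],(800,600),interpolation=cv2.INTER_CUBIC),alpha=1.5))
E
```

```text
t: 15.7
ee_pos: [536.3, 80.2, 45.4]
orientation: [-0.102, -3.14, 0.0]
ft_force: [-0.9, 0.3, -3.0]
width: 15.5
grasp_force: 30.0
```

View pics/c6.png

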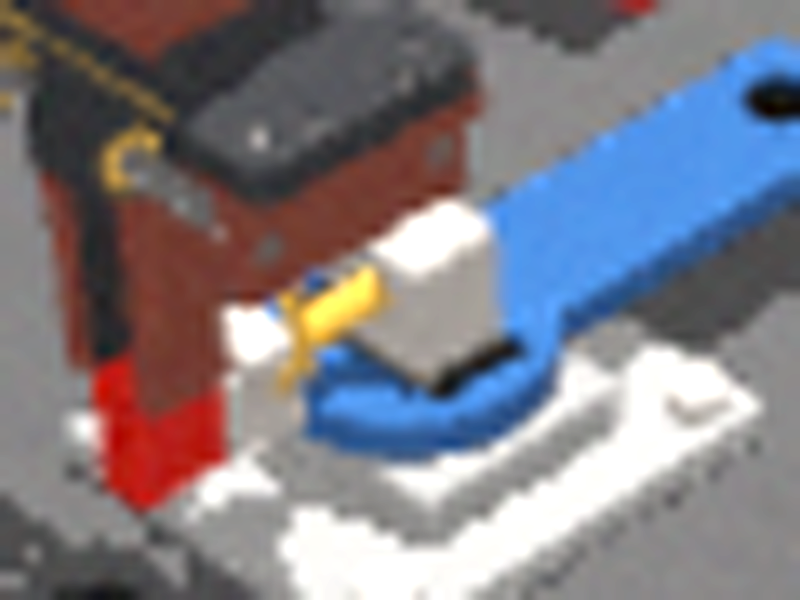

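The shank is at the hole mouth, (385,285), with no force yet. Continuing.

```bash
python3 -m creep '[{"translation":[-0.4,0,0],"angular":[0,0,0],"jaw":0.1},{"translation":[-0.8,0,0],"angular":[0,0,0],"jaw":0.1},{"translation":[-1.2,0,0],"angular":[0,0,0],"jaw":0.1},{"translation":[-1.6,0,0],"angular":[0,0,0],"jaw":0.1},{"translation":[-2.0,0,0],"angular":[0,0,0],"jaw":0.1},{"translation":[-2.4,0,0],"angular":[0,0,0],"jaw":0.1},{"translation":[-2.4,0,0],"angular":[0,0,0],"jaw":0.1},{"translation":[-2.4,0,0],"angular":[0,0,0],"jaw":0.1}]'
```

```text
t: 16.75
ee_pos: [538.7, 80.0, 45.4]
orientation: [0.102, 3.14, 0.0]
ft_force: [0.7, 0.1, -1.9]
width: 15.3
grasp_force: 30.0
```

```bash
python3 -m creep '[{"translation":[-0.4,0,0],"angular":[0,0,0],"jaw":0.1},{"translation":[-0.8,0,0],"angular":[0,0,0],"jaw":0.1},{"translation":[-1.2,0,0],"angular":[0,0,0],"jaw":0.1},{"translation":[-1.6,0,0],"angular":[0,0,0],"jaw":0.1},{"translation":[-2.0,0,0],"angular":[0,0,0],"jaw":0.1},{"translation":[-2.4,0,0],"angular":[0,0,0],"jaw":0.1},{"translation":[-2.4,0,0],"angular":[0,0,0],"jaw":0.1},{"translation":[-2.4,0,0],"angular":[0,0,0],"jaw":0.1}]'
```

```text
t: 17.75
ee_pos: [541.1, 79.8, 45.4]
orientation: [-0.102, -3.14, 0.0]
ft_force: [0.4, -0.6, -1.3]
width: 15.2
grasp_force: 30.0
```

```bash
python3 -m creep '[{"translation":[-0.6,0,0],"angular":[0,0,0],"jaw":0.1},{"translation":[-1.2,0,0],"angular":[0,0,0],"jaw":0.1},{"translation":[-1.8,0,0],"angular":[0,0,0],"jaw":0.1},{"translation":[-2.4,0,0],"angular":[0,0,0],"jaw":0.1},{"translation":[-3.0,0,0],"angular":[0,0,0],"jaw":0.1},{"translation":[-3.6,0,0],"angular":[0,0,0],"jaw":0.1},{"translation":[-4,0,0],"angular":[0,0,0],"jaw":0.1},{"translation":[-4,0,0],"angular":[0,0,0],"jaw":0.1}]'; python3 -c "
from workcell import ctrl
o=ctrl.get_obs();print(o['ft_force'],o['moment'])"
```

```text
t: 18.75
ee_pos: [545.1, 79.6, 45.4]
orientation: [0.102, 3.14, -0.0]
ft_force: [0.0, 0.8, -1.3]
width: 15.2
grasp_force: 30.0
[ 0.00554587  0.81790388 -1.30321888] [ 0.03139287  0.03986276 -0.0078842 ]
```

```bash
python3 -m creep '[{"translation":[-0.6,0,0],"angular":[0,0,0],"jaw":0.1},{"translation":[-1.2,0,0],"angular":[0,0,0],"jaw":0.1},{"translation":[-1.8,0,0],"angular":[0,0,0],"jaw":0.1},{"translation":[-2.4,0,0],"angular":[0,0,0],"jaw":0.1},{"translation":[-3.0,0,0],"angular":[0,0,0],"jaw":0.1},{"translation":[-3.6,0,0],"angular":[0,0,0],"jaw":0.1},{"translation":[-4,0,0],"angular":[0,0,0],"jaw":0.1},{"translation":[-4,0,0],"angular":[0,0,0],"jaw":0.1}]'
```

```text
t: 19.75
ee_pos: [549.1, 79.3, 45.4]
orientation: [-0.102, -3.14, 0.0]
ft_force: [-0.3, 1.0, -2.6]
width: 15.3
grasp_force: 30.0
```

```bash
python3 -m creep '[{"translation":[-0.7,0,0],"angular":[0,0,0],"jaw":0.1},{"translation":[-1.4,0,0],"angular":[0,0,0],"jaw":0.1},{"translation":[-2.1,0,0],"angular":[0,0,0],"jaw":0.1},{"translation":[-2.8,0,0],"angular":[0,0,0],"jaw":0.1},{"translation":[-3.5,0,0],"angular":[0,0,0],"jaw":0.1},{"translation":[-4.2,0,0],"angular":[0,0,0],"jaw":0.1},{"translation":[-5,0,0],"angular":[0,0,0],"jaw":0.1},{"translation":[-5,0,0],"angular":[0,0,0],"jaw":0.1}]'
```

```text
t: 20.75
ee_pos: [554.2, 79.0, 45.4]
orientation: [0.102, 3.14, -0.0]
ft_force: [0.4, 0.0, -2.6]
width: 15.2
grasp_force: 30.0
```

```bash
python3 -m creep '[{"translation":[-0.6,0,0],"angular":[0,0,0],"jaw":0.1},{"translation":[-1.2,0,0],"angular":[0,0,0],"jaw":0.1},{"translation":[-1.8,0,0],"angular":[0,0,0],"jaw":0.1},{"translation":[-2.4,0,0],"angular":[0,0,0],"jaw":0.1},{"translation":[-3.0,0,0],"angular":[0,0,0],"jaw":0.1},{"translation":[-3.6,0,0],"angular":[0,0,0],"jaw":0.1},{"translation":[-4,0,0],"angular":[0,0,0],"jaw":0.1},{"translation":[-4,0,0],"angular":[0,0,0],"jaw":0.1}]'; python3 - <<'E'
from h import *
s=ctrl.get_image("side")[:,:,::-1]
cv2.imwrite("pics/c7.png",cv2.convertScaleAbs(cv2.resize(s[160:205,204:264],(800,600),interpolation=cv2.INTER_CUBIC),alpha=1.5))
E
```

```text
t: 21.75
ee_pos: [558.1, 78.8, 45.4]
orientation: [0.102, 3.14, 0.0]
ft_force: [0.3, 0.3, -1.8]
width: 15.4
grasp_force: 30.0
```

View pics/c7.png

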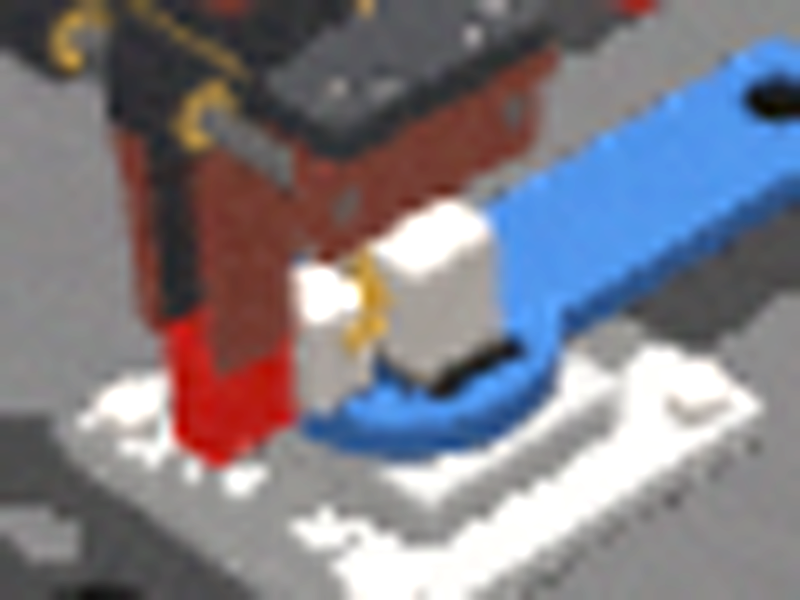

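The shank is well in, and the collar, ending near x = 365, sits a few mm short of the stud face at about 385. Creeping to contact.

```bash
python3 -m creep '[{"translation":[-0.5,0,0],"angular":[0,0,0],"jaw":0.1},{"translation":[-1,0,0],"angular":[0,0,0],"jaw":0.1},{"translation":[-1.5,0,0],"angular":[0,0,0],"jaw":0.1},{"translation":[-2,0,0],"angular":[0,0,0],"jaw":0.1},{"translation":[-2.5,0,0],"angular":[0,0,0],"jaw":0.1},{"translation":[-3,0,0],"angular":[0,0,0],"jaw":0.1},{"translation":[-3.5,0,0],"angular":[0,0,0],"jaw":0.1},{"translation":[-3.5,0,0],"angular":[0,0,0],"jaw":0.1}]'
```

```text
t: 22.8
ee_pos: [561.6, 78.5, 45.4]
orientation: [-0.102, -3.14, 0.0]
ft_force: [-0.1, -0.3, -0.9]
width: 15.3
grasp_force: 30.0
```

```bash
python3 -m creep '[{"translation":[-0.3,0,0],"angular":[0,0,0],"jaw":0.1},{"translation":[-0.6,0,0],"angular":[0,0,0],"jaw":0.1},{"translation":[-0.9,0,0],"angular":[0,0,0],"jaw":0.1},{"translation":[-1.2,0,0],"angular":[0,0,0],"jaw":0.1},{"translation":[-1.5,0,0],"angular":[0,0,0],"jaw":0.1},{"translation":[-1.8,0,0],"angular":[0,0,0],"jaw":0.1},{"translation":[-2,0,0],"angular":[0,0,0],"jaw":0.1},{"translation":[-2,0,0],"angular":[0,0,0],"jaw":0.1}]'
```

```text
t: 23.8
ee_pos: [563.6, 78.4, 45.4]
orientation: [-0.102, -3.14, 0.0]
ft_force: [-0.2, 0.1, -1.0]
width: 14.9
grasp_force: 30.0
```

```bash
python3 -m creep '[{"translation":[-0.3,0,0],"angular":[0,0,0],"jaw":0.1},{"translation":[-0.6,0,0],"angular":[0,0,0],"jaw":0.1},{"translation":[-0.8,0,0],"angular":[0,0,0],"jaw":0.1},{"translation":[-1.0,0,0],"angular":[0,0,0],"jaw":0.1},{"translation":[-1.2,0,0],"angular":[0,0,0],"jaw":0.1},{"translation":[-1.4,0,0],"angular":[0,0,0],"jaw":0.1},{"translation":[-1.6,0,0],"angular":[0,0,0],"jaw":0.1},{"translation":[-1.6,0,0],"angular":[0,0,0],"jaw":0.1}]'
```

```text
t: 24.8
ee_pos: [565.2, 78.3, 45.4]
orientation: [-0.102, -3.14, 0.0]
ft_force: [0.4, 0.4, -2.1]
width: 15.7
grasp_force: 30.0
```

```bash
python3 -m creep '[{"translation":[-0.2,0,0],"angular":[0,0,0],"jaw":0.1},{"translation":[-0.4,0,0],"angular":[0,0,0],"jaw":0.1},{"translation":[-0.6,0,0],"angular":[0,0,0],"jaw":0.1},{"translation":[-0.8,0,0],"angular":[0,0,0],"jaw":0.1},{"translation":[-1.0,0,0],"angular":[0,0,0],"jaw":0.1},{"translation":[-1.2,0,0],"angular":[0,0,0],"jaw":0.1},{"translation":[-1.2,0,0],"angular":[0,0,0],"jaw":0.1},{"translation":[-1.2,0,0],"angular":[0,0,0],"jaw":0.1}]'
```

```text
t: 25.8
ee_pos: [566.4, 78.2, 45.4]
orientation: [0.102, 3.14, -0.0]
ft_force: [-0.4, 0.4, -1.6]
width: 15.2
grasp_force: 30.0
```

```bash
python3 -m creep '[{"translation":[-0.2,0,0],"angular":[0,0,0],"jaw":0.1},{"translation":[-0.4,0,0],"angular":[0,0,0],"jaw":0.1},{"translation":[-0.6,0,0],"angular":[0,0,0],"jaw":0.1},{"translation":[-0.8,0,0],"angular":[0,0,0],"jaw":0.1},{"translation":[-1.0,0,0],"angular":[0,0,0],"jaw":0.1},{"translation":[-1.2,0,0],"angular":[0,0,0],"jaw":0.1},{"translation":[-1.2,0,0],"angular":[0,0,0],"jaw":0.1},{"translation":[-1.2,0,0],"angular":[0,0,0],"jaw":0.1}]'
```

```text
t: 26.8
ee_pos: [567.3, 78.1, 45.3]
orientation: [-0.102, -3.139, 0.0]
ft_force: [-0.7, 0.1, -1.2]
width: 15.4
grasp_force: 30.0
```

```bash
python3 -m creep '[{"translation":[-0.2,0,0],"angular":[0,0,0],"jaw":0.1},{"translation":[-0.4,0,0],"angular":[0,0,0],"jaw":0.1},{"translation":[-0.6,0,0],"angular":[0,0,0],"jaw":0.1},{"translation":[-0.8,0,0],"angular":[0,0,0],"jaw":0.1},{"translation":[-1.0,0,0],"angular":[0,0,0],"jaw":0.1},{"translation":[-1.0,0,0],"angular":[0,0,0],"jaw":0.1},{"translation":[-1.0,0,0],"angular":[0,0,0],"jaw":0.1},{"translation":[-1.0,0,0],"angular":[0,0,0],"jaw":0.1}]'
```

```text
t: 27.8
ee_pos: [567.3, 78.1, 45.2]
orientation: [-0.102, -3.138, 0.0]
ft_force: [-6.2, 1.0, 1.5]
width: 15.4
grasp_force: 30.0
```

Shoulder contact at −6 N, with the arm stopped at x = 567.3, so the pin is home. Relax, release and rise.

```bash
python3 -m creep '[{"translation":[0.4,0,0],"angular":[0,0,0],"jaw":0.1},{"translation":[0.6,0,0],"angular":[0,0,0],"jaw":0.1},{"translation":[0.6,0,0],"angular":[0,0,0],"jaw":0.2},{"translation":[0.6,0,0],"angular":[0,0,0],"jaw":0.25},{"translation":[0.6,0,0],"angular":[0,0,0],"jaw":0.3},{"translation":[0.6,0,0],"angular":[0,0,0],"jaw":0.35},{"translation":[0.6,0,0],"angular":[0,0,0],"jaw":0.4},{"translation":[0.6,0,0],"angular":[0,0,0],"jaw":0.4}]'
```

```text
t: 28.8
ee_pos: [568.0, 78.1, 45.4]
orientation: [0.102, 3.14, -0.0]
ft_force: [-0.1, -0.3, -0.2]
width: 34.9
grasp_force: 0.0
```

```bash
python3 -m creep '[{"translation":[0,0,-5],"angular":[0,0,0],"jaw":0.4},{"translation":[0,0,-15],"angular":[0,0,0],"jaw":0.4},{"translation":[0,0,-30],"angular":[0,0,0],"jaw":0.4},{"translation":[5,0,-50],"angular":[0,0,0],"jaw":0.3},{"translation":[15,0,-70],"angular":[0,0,0],"jaw":0},{"translation":[25,0,-80],"angular":[0,0,0],"jaw":0},{"translation":[25,0,-80],"angular":[0,0,0],"jaw":0},{"translation":[25,0,-80],"angular":[0,0,0],"jaw":0}]'; python3 - <<'E'
from h import *
s=ctrl.get_image("side")[:,:,::-1]
p=ctrl.get_obs()["ee_pos"];print(p,ctrl.get_obs()["width"])
c=cv2.convertScaleAbs(cv2.resize(s[130:205,194:294],(800,600),interpolation=cv2.INTER_CUBIC),alpha=1.5)
a=np.array([np.cos(-.065),np.sin(-.065),0])
def dot(q,col):
    u=proj("side",q);cv2.circle(c,(int((u[0]-194+.5)*8),int((u[1]-130+.5)*8)),3,col,-1)
dot(p,(0,255,0));dot(p+[0,0,19],(255,0,255));dot(p+19*np.array([0,0,1])-10*a,(255,0,255))
h=np.array([567.3,78.1,59.5])+28*a
for th in(0,.9,1.7):dot(h+50*np.sin(th-.13)*a+[0,0,50*np.cos(th-.13)],(0,255,255))
cv2.imwrite("pics/c8.png",c)
E
```

```text
t: 29.8
ee_pos: [542.9, 79.7, 125.2]
orientation: [-0.102, -3.14, 0.0]
ft_force: [0.8, -0.1, -0.6]
width: 0.3
grasp_force: 0.0
[542.88585196  79.6989958  124.9508159 ] 0.636216792864085
```

View pics/c8.png

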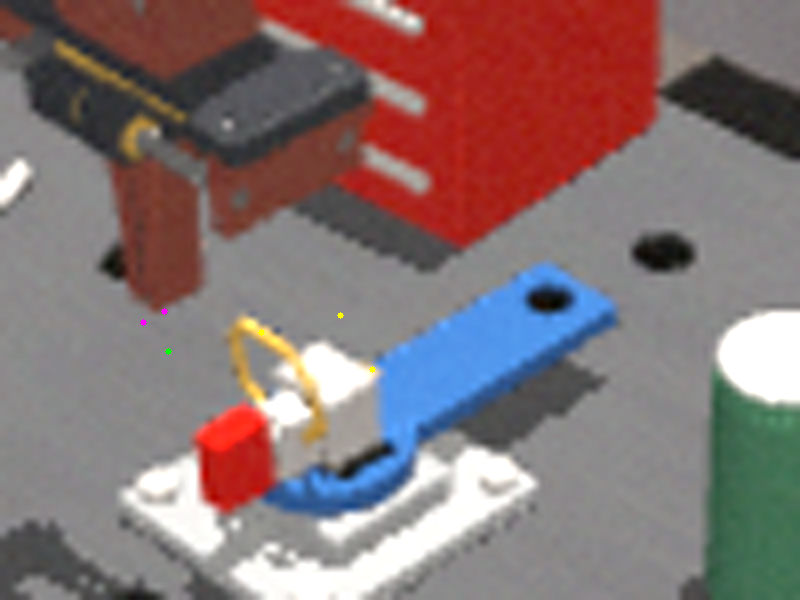

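The crop shows the pin home and released, ring open, its top around (243–285, 320–345). The closed fingertips are at about (166,290), which is 20–28 mm above the nominal TCP. I'll push the ring bar with that offset in mind.

```bash
python3 -m creep '[{"translation":[0,0,20],"angular":[0,0,0],"jaw":0},{"translation":[0,0,40],"angular":[0,0,0],"jaw":0},{"translation":[-6,0,48],"angular":[0,0,0],"jaw":0},{"translation":[-14,0,48],"angular":[0,0,0],"jaw":0},{"translation":[-22,0,48],"angular":[0,0,0],"jaw":0},{"translation":[-30,0,48],"angular":[0,0,0],"jaw":0},{"translation":[-36,0,48],"angular":[0,0,0],"jaw":0},{"translation":[-36,0,48],"angular":[0,0,0],"jaw":0}]'
```

```text
t: 30.85
ee_pos: [578.8, 77.4, 77.5]
orientation: [-0.102, -3.139, 0.0]
ft_force: [-3.2, -0.6, 2.5]
width: 0.6
grasp_force: 1.5
```

```bash
python3 -m creep '[{"translation":[-2,0,0],"angular":[0,0,0],"jaw":0},{"translation":[-4,0,0],"angular":[0,0,0],"jaw":0},{"translation":[-6,0,0],"angular":[0,0,0],"jaw":0},{"translation":[-8,0,0.5],"angular":[0,0,0],"jaw":0},{"translation":[-10,0,1],"angular":[0,0,0],"jaw":0},{"translation":[-12,0,1.5],"angular":[0,0,0],"jaw":0},{"translation":[-14,0,2],"angular":[0,0,0],"jaw":0},{"translation":[-14,0,2],"angular":[0,0,0],"jaw":0}]'; python3 - <<'E'
from h import *
s=ctrl.get_image("side")[:,:,::-1]
m=cv2.inRange(cv2.cvtColor(np.ascontiguousarray(s),cv2.COLOR_BGR2HSV),(15,100,60),(35,255,255))[160:195,216:250]
for r,row in enumerate(m):print(160+r,"".join("#" if v else "." for v in row))
E
```

```text
t: 31.85
ee_pos: [593.1, 76.5, 75.3]
orientation: [0.102, 3.14, -0.0]
ft_force: [-2.3, 0.1, 1.8]
width: 0.5
grasp_force: 1.1
160 ..................................
161 ..................................
162 ..................................
163 ..................................
164 ..................................
165 ..................................
166 ..................................
167 ..................................
168 ..................................
169 ..................................
170 .................#................
171 .................##...............
172 ..................#...............
173 .........#.........#..............
174 .........#.........#..............
175 .........##........#..............
176 .........##........#..............
177 .........##........#..............
178 ..........#........#..............
179 ..........#........#..............
180 ...................#..............
181 ...................#..............
182 ...................#..............
183 .................##...............
184 ................##................
185 ..................................
186 ..................................
187 ..................................
188 ..................................
189 ..................................
190 ..................................
191 ..................................
192 ..................................
193 ..................................
194 ..................................
```

```bash
python3 -m creep '[{"translation":[-4,0,1],"angular":[0,0,0],"jaw":0},{"translation":[-8,0,2.5],"angular":[0,0,0],"jaw":0},{"translation":[-12,0,4.5],"angular":[0,0,0],"jaw":0},{"translation":[-16,0,7],"angular":[0,0,0],"jaw":0},{"translation":[-20,0,9.5],"angular":[0,0,0],"jaw":0},{"translation":[-23,0,11.5],"angular":[0,0,0],"jaw":0},{"translation":[-26,0,13],"angular":[0,0,0],"jaw":0},{"translation":[-29,0,13],"angular":[0,0,0],"jaw":0}]'; python3 - <<'E'
from h import *
s=ctrl.get_image("side")[:,:,::-1]
m=cv2.inRange(cv2.cvtColor(np.ascontiguousarray(s),cv2.COLOR_BGR2HSV),(15,100,60),(35,255,255))[160:195,216:260]
for r,row in enumerate(m):print(160+r,"".join("#" if v else "." for v in row))
E
```

```text
t: 32.9
ee_pos: [622.3, 74.6, 62.3]
orientation: [0.102, 3.14, -0.0]
ft_force: [-0.5, -0.5, -0.5]
width: 0.7
grasp_force: 0.0
160 ............................................
161 ............................................
162 ............................................
163 ............................................
164 ............................................
165 ............................................
166 ............................................
167 ............................................
168 ............................................
169 ............................................
170 ............................................
171 ............................................
172 ............................................
173 ............................................
174 .....................###....................
175 .......................##...................
176 ........................##..................
177 .........................###................
178 ...........#...............#................
179 ...........#...............#................
180 ...........................#................
181 ..........................#.................
182 ........................##..................
183 .......................#....................
184 ................#######.....................
185 ................#####.......................
186 ............................................
187 ............................................
188 ............................................
189 ............................................
190 ............................................
191 ............................................
192 ............................................
193 ............................................
194 ............................................
```

The force is gone and the gold mask lies flat around the stud, so the ring has snapped. Retreating to check.

```bash
python3 -m creep '[{"translation":[0,0,-8],"angular":[0,0,0],"jaw":0},{"translation":[0,0,-20],"angular":[0,0,0],"jaw":0},{"translation":[0,0,-40],"angular":[0,0,0],"jaw":0},{"translation":[0,0,-65],"angular":[0,0,0],"jaw":0},{"translation":[15,0,-90],"angular":[0,0,0],"jaw":0},{"translation":[40,0,-115],"angular":[0,0,0],"jaw":0},{"translation":[60,0,-130],"angular":[0,0,0],"jaw":0},{"translation":[60,0,-130],"angular":[0,0,0],"jaw":0}]'; python3 - <<'E'
from h import *
s=ctrl.get_image("side")[:,:,::-1]
m=cv2.inRange(cv2.cvtColor(np.ascontiguousarray(s),cv2.COLOR_BGR2HSV),(15,90,60),(35,255,255))[168:195,216:260]
for r,row in enumerate(m):print(168+r,"".join("#" if v else "." for v in row))
a=np.array([np.cos(-.065),np.sin(-.065),0]);n=np.array([-a[1],a[0],0]);h=np.array([567.3,78.1,59.5])+28*a
for th in(1.3,1.5,1.7):
    b=h+50*np.sin(th-.13)*a+[0,0,50*np.cos(th-.13)];print(th,[np.round(proj("side",b+k*n),1) for k in(-13,0,13)])
    w=h+30*np.sin(th-.13)*a+[0,0,30*np.cos(th-.13)];print(np.round(proj("side",w-23*n),1))
E
```

```text
t: 33.95
ee_pos: [562.2, 78.7, 195.1]
orientation: [0.101, 3.136, 0.001]
ft_force: [-0.2, 0.1, -0.2]
width: 0.7
grasp_force: 0.0
168 ............................................
169 ............................................
170 ............................................
171 ............................................
172 ............................................
173 ............................................
174 .....................###....................
175 .......................##...................
176 ........................##..................
177 ..........................##................
178 ...........##..............#................
179 ...........#...............#................
180 ..........................##................
181 ..........................#.................
182 .......................###..................
183 ......................###...................
184 ...............#########....................
185 ................######......................
186 ............................................
187 ............................................
188 ............................................
189 ............................................
190 ............................................
191 ............................................
192 ............................................
193 ............................................
194 ............................................
1.3 [array([241.6, 173.2]), array([238.9, 171.5]), array([236.2, 169.8])]
[239.6 179. ]
1.5 [array([242.4, 175.2]), array([239.7, 173.4]), array([237. , 171.8])]
[240.1 180.1]
1.7 [array([242.7, 177.4]), array([240. , 175.7]), array([237.4, 174. ])]
[240.3 181.5]
```

The bar's measured pixels, (243,177.5) to (237,174), match the prediction for 1.70 rad. The ring is shut.

```bash
python3 -c "
from workcell import ctrl
print(ctrl.close_job())"
```

```text
the job is handed in; nothing more can be done
None
```

The job is handed in at about 34 s: the linchpin is fully home in the stud, the ring has snapped shut around it (about 1.7 rad by the side camera), and the gripper is clear; the verdict was not reported.

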